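Prise open the tea box and set out the jar

TASK

Prise up the hinged lid of the wooden tea box with the blade of the spatula (do not use the fingers on the lid) and push it right open so that it stays open. Lay the spatula down with its whole length on the black rubber mat, take the red-capped jar out of the box and set it gently down, upright, near the middle of the cork coaster. Leave the bottle, the canister and the mug where they are.

Things in the scene. Friction and masses are not known exactly. Their poses are not given: they have to be found in the camera images.
- box: fixed wooden tea box, outside 120 (x) x 190 (y) x 75 mm high, walls and floor 6 mm thick. Origin: centre of its underside, on the worktop; z up. Its front faces its own -x and the lid hinges on its +x side.
- lid (a joint): lid of the box, a flat wooden board 145 x 194 x 8 mm, 0.12 kg, without handle. 0 rad = shut, grows as the front edge rises, 1.57 = upright, stop at 1.75. The hinge is stiff, so the lid stays at any angle. The underside of the shut lid is 75 mm above the worktop; the lid overhangs the box front by 25 mm.
- lid_hinge (a point): on the hinge line, middle of its length: the underside of the lid's rear edge, 60 mm from the box centre along the box's +x, 75 mm up. Turns with the lid: its x axis points from the lid's front edge to the hinge, its y axis is the hinge line.
- lid_lip (a point): middle of the lid's front edge, at its underside, 145 mm from the hinge; moves with the lid.
- spatula: loose small spatula 180 mm long, 90 g, lying flat on the worktop at the start. Blue handle 100 (x) x 20 x 20 mm; steel blade 80 (x) x 34 x 3 mm at mid height of the handle. Origin: under the centre of the handle, at its underside; x points along it to the blade, z up. The centre of mass is about 25 mm from the origin towards the blade.
- spatula_tip (a point): middle of the blade's front edge, at mid thickness, 130 mm along x from the spatula's origin and 10 mm up.
- spatula_end (a point): butt of the handle, 50 mm along -x from the spatula's origin and 10 mm up.
- jar: loose upright spice jar, white with a flat red cap, 50 mm diameter, 58 mm high, 0.13 to 0.25 kg, standing in the box. Origin: centre of its underside; z up.
- mat: fixed black rubber mat 230 (x) x 80 (y) x 4 mm. Origin: centre of its underside; x is its long axis.
- cork_coaster: fixed round cork coaster, brown, 96 mm diameter, 5 mm thick. Origin: centre of its underside.
- blue_coaster: fixed round blue ceramic coaster, 96 mm diameter, 5 mm thick, not needed. Origin: centre of its underside.
- oil_bottle: loose amber glass bottle, 60 mm diameter, 200 mm high: leave alone. Origin: centre of its underside.
- canister: loose white canister with wooden cap, 80 mm diameter, 110 mm high: leave alone. Origin: centre of its underside.
- mug: loose terracotta mug, 76 mm diameter, 85 mm high: leave alone. Origin: centre of its underside.
Things that resemble listed ones, but are neither listed nor needed, are in the scene too. Of the things shaped like the mat, the black one is meant.

How it is judged:
By the outcome, as a careful person would: the job done as asked, in the order asked, and still so for the second after the job is handed in, with the robot touching nothing.
It also fails if it takes over 66 s, if anything falls off the work surface, if the arm or the gripper's body presses on something with over 40 N, if the wrist force passes 120 N, or if a joint passes its speed limit or range.

ROBOT

A 6-joint arm with a two-finger parallel gripper is mounted at the origin on the work surface. World frame = base frame: x ahead of the robot, y to its left, z up, the work surface at z = 0. Lengths are in m, angles in degrees, forces in N, time in s.
With the tool pointing down it reaches from about 0.2 to 0.875 m from the base axis. Payload 3.4 kg.
Tool frame: the origin (TCP) lies midway between the tips of the shut fingers; the grasp point (between the pads) lies 19 mm behind it (bot.tcp_to_grasp is the z of the grasp point in the tool frame, in m); z points along the fingers, y is the line along which they close (so a half turn about z gives the same grasp; the last joint's range is limited). The gripper opens to 94 mm and grips with 3 to 60 N. Pads are 16 mm wide; open, the fingers measure 119 mm over their backs; the gripper's body (75 mm by 177 mm) begins 78 mm behind the grasp point.
Start: joints at [60.848, 15.808, 86.224, -0, 77.962, -6.933], TCP at [0.217, 0.532, 0.205] pointing down, gripper open.
Joint ranges: [-165.64, 165.64], [-43.16, 119.46], [12.63, 154.43], [-67.54, 247.53], [6.08, 155.33], [-154.97, 154.97]. Speed limits (degrees/s): [147.25, 147.25, 180, 180, 180, 180].

INTERFACE

Orientations are given as a 3x3 rotation matrix whose columns are the frame's x, y, z axes.
In Python, from bench import telemetry, viewer, job_done, models, bot gives the robot as it stands.
- The arm moves only by the tool jog_arm, never from a script. Its arguments are lists of equal length, an entry for each row: "translation": the shift along the world's x, y, z in m, a list of three; "twist": the turn about the world's z in rad. A call has 1 to 8 rows; each row is the pose to reach, as a shift and turn from the pose commanded when the call began; what a row does not reach only later rows make up. A row lasts 1/12 s, in which the tool goes at most 41.7 mm and 7.16 degrees, less where a joint would pass 70% of its speed; a pose out of reach is approached as far as the arm can. A call with a gripper value outside its range is refused whole. "grip" is the gripper command: -1 is shut, 1 is fully open, values between are in proportion, set as the call begins (left out, the last holds). The fingers move at their own pace and stop on an object; "newtons" is the grip in N (left out, the last holds). Time passes only in rows, so rows that repeat a pose let the fingers close. It gives the time, the measured TCP pose, the force, the opening and the grip force at its end, in the units of the state.
- telemetry.get_obs(): the state, without advancing time (a new reading comes with each control period).
- viewer.camera(name): name is "scene" or "side" or "wrist"; returns a dict with "img" (420x560x3 uint8, red, green, blue), "depth" (420x560 float32, m along the optical axis (not along the pixel's ray), 0 where there is no reading), "fx", "fy", "cx", "cy" (pixels), "xyz" and "rotation" of the camera in the world. Camera axes: x right, y down, z forward; pixel columns grow to the right and rows downward; lengths in m; the calibration is good to about 2 mm. The wrist camera is an equidistant fisheye: a pixel r from the principal point sees the ray r / f radians off the axis. A picture is of the moment at which its call begins.
- job_done(): hands the job in; it is judged then, once.
Trained networks look in a picture, given as the dict that the camera call returned (one of the last four; its "shot" number tells which), for a name from the list of things; names that differ only in an ending like _2 or _b are one class to them, and where a whole thing is asked for, a point or a joint stands for the part that bears it (a point fixed in the world has none). Each returns a list of dicts, best first, with "score" (0 to 1); they miss things now and then, are a little off and sometimes report something else, mostly with a low value. They report only what shows in the picture. A call takes as long as a camera call. They do not tell look-alikes from the thing itself.
- models.recognise(query, picture): "extent" ([centre column, centre row, width, height] in pixels, round what is visible of it).
- models.masks_of(query, picture): "mask" (420x560 bool, what is visible of it) and "extent" ([centre column, centre row, width, height] in pixels, round what is visible of it).
The state is a dict: "clock": time; "joint_positions": joint angles; "joint_vel": joint speeds; "joint_efforts": joint torques, N m; "tool_pos": TCP position; "tool_rot": TCP orientation; "contact_force": force on the tool from outside, world axes, zero at the start; "ft_torque": the same for the moment, N m; "opening": finger opening in m; "gripper_force": force on a finger pad.
Only numpy, scipy, OpenCV 4.12 (cv2) and the standard library are available. Lean on these libraries where they do the work, as an engineer would, in place of code of your own. Each camera call takes 0.05 s, during which the arm holds its last target. There are 200 camera calls.

## Working session

There is one attempt and no reset: what is moved stays moved. The work goes in short steps, Python scripts to look and compute and a tool call to move; the robot and the scene stay as the last step left them, time stands still between calls to the robot, and variables do not carry over. Pictures are saved under pics/ and viewed, at most 13 in all, crops included, and the job is handed in when it is done.

Besides the shell and the picture viewer there is one more tool, called after ">>>" as name(argument=value, ...) on one line, values as JSON. jog_arm: Moves the arm, as the interface text tells. Its arguments: {"type":"object","properties":{"translation":{"type":"array","items":{"type":"array","items":{"type":"number"}}},"twist":{"type":"array","items":{"type":"number"}},"grip":{"type":"number"},"newtons":{"type":"number"}},"required":["translation","twist"]}

```bash
mkdir -p pics
cat > h.py <<'E'
import numpy as np, cv2
from bench import telemetry, viewer, job_done, models, bot
def pts(p):
    v,u=np.mgrid[0:420,0:560]; d=p['depth']
    X=np.stack([(u-p['cx'])/p['fx']*d,(v-p['cy'])/p['fy']*d,d],-1)
    return X@np.array(p['rotation']).T+np.array(p['xyz'])
def save(p,n): cv2.imwrite('pics/'+n,p['img'][:,:,::-1])
E
python3 - <<'E'
from h import *
print(telemetry.get_obs()['tool_rot'])
ps={n:viewer.camera(n) for n in('scene','side')}
cv2.imwrite('pics/a.png',np.hstack([cv2.resize(ps[n]['img'],(400,300)) for n in ps])[:,:,::-1])
save(ps['scene'],'s.png');save(ps['side'],'d.png')
for n in ps:
  P=pts(ps[n]);np.savez(n+'.npz',P=P,img=ps[n]['img'])
  print(n,ps[n]['xyz'])
  for q in ['box','lid','spatula','mat','cork_coaster','blue_coaster','oil_bottle','canister','mug','jar']:
    for m in models.masks_of(q,ps[n])[:3]:
      k=m['mask']&(ps[n]['depth']>0); X=P[k]
      if len(X)<10: continue
      (c,s,a)=cv2.minAreaRect(X[:,:2].astype(np.float32))
      print(q,round(m['score'],2),np.round(m['extent']).astype(int),'c',np.round(c,3),'s',np.round(s,3),'a',round(a,1),'z',np.round(np.percentile(X[:,2],[5,50,95]),3),np.median(ps[n]['img'][k],0))
E
```

```text
[[-9.25745736e-01  3.78145553e-01 -8.79034917e-04]
 [ 3.78146505e-01  9.25744472e-01 -1.54720655e-03]
 [ 2.28692439e-04 -1.76472385e-03 -9.99998417e-01]]
scene [1.60237428 0.00734643 0.90739034]
box 0.93 [383 232  60  53] c [0.467 0.261] s [0.31  0.214] a 16.6 z [0.007 0.085 0.089] [163. 131.  90.]
lid 0.72 [382 220  62  37] c [0.471 0.259] s [0.303 0.208] a 16.7 z [0.082 0.086 0.09 ] [170. 137.  95.]
lid 0.38 [250 265  29  47] c [ 0.703 -0.167] s [0.196 0.081] a 10.3 z [0.012 0.083 0.113] [147. 130. 102.]
spatula 0.79 [316 229  46  19] c [0.497 0.034] s [0.04  0.182] a 33.1 z [0.007 0.014 0.023] [ 55.  84. 146.]
spatula 0.26 [249 264  24  47] c [ 0.705 -0.155] s [0.078 0.192] a 89.4 z [0.015 0.084 0.113] [147. 130. 102.]
mat 0.91 [376 193  22  26] c [0.28  0.262] s [0.081 0.297] a 85.3 z [0.002 0.006 0.009] [218. 117. 142.]
mat 0.9 [253 187  24  30] c [ 0.263 -0.235] s [0.234 0.082] a 19.5 z [0.002 0.005 0.009] [219. 118. 143.]
mat 0.84 [254 234  27  43] c [ 0.59  -0.177] s [0.31 0.08] a 4.0 z [0.002 0.005 0.008] [27. 27. 29.]
cork_coaster 0.9 [200 238  29  18] c [ 0.65  -0.344] s [
[... 1389 characters left out ...]
[0.079 0.083 0.086] [138. 120.  92.]
blue_coaster 0.61 [316 300  38  37] c [ 0.455 -0.365] s [0.094 0.096] a 10.8 z [0.001 0.004 0.006] [ 71.  96. 123.]
oil_bottle 0.58 [338 147  23  57] c [0.77  0.016] s [0.044 0.059] a 73.5 z [0.011 0.098 0.194] [94. 63. 41.]
oil_bottle 0.37 [238 136  70  44] c [0.57  0.254] s [0.291 0.156] a 21.4 z [0.08  0.083 0.086] [139. 120.  92.]
oil_bottle 0.17 [236 145  73  59] c [0.557 0.304] s [0.29  0.256] a 17.4 z [0.002 0.081 0.086] [132. 114.  86.]
mug 0.95 [409 235  48  40] c [ 0.797 -0.309] s [0.173 0.118] a 37.8 z [-0.001  0.049  0.083] [81. 53. 42.]
jar 0.49 [235 138  73  43] c [0.521 0.29 ] s [0.212 0.254] a 16.8 z [0.079 0.083 0.086] [138.  119.5  92. ]
```

View pics/s.png

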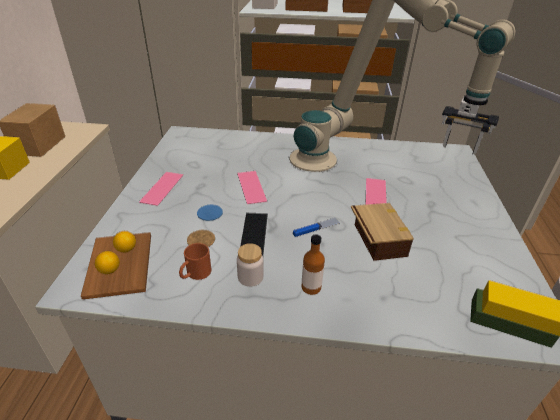

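View pics/d.png

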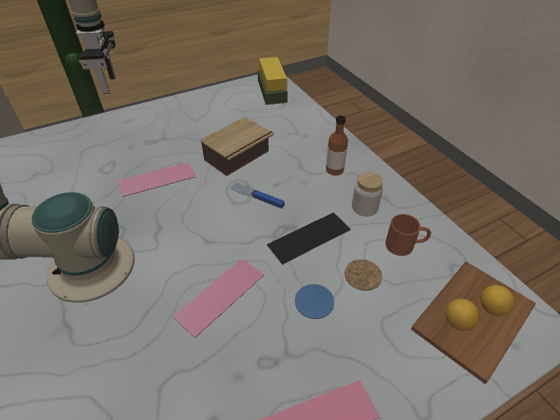

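The scene view shows the tea box at (382,230), the spatula at (316,229) with its blade to the right, and the black mat at (254,232). It also shows the cork coaster at (200,239), the blue one at (210,213), the bottle at (313,265), the canister at (250,265) and the mug at (197,262). The side view agrees: box (236,147), spatula (258,195), black mat (310,238), cork (363,275).

Look-alikes:
- **Mat:** three pink mats at (375,192), (251,186) and (162,187). I choose the black one.
- **Cork coaster:** the blue coaster.
- **Box:** the sponge block at (515,310) and the brown shelf box at (32,128). I choose the wooden box at (382,230).

Run:
```python
from h import *
D={n:np.load(n+'.npz') for n in('scene','side')}
def rect(X):
    c,s,a=cv2.minAreaRect(X.astype(np.float32)); 
    b=cv2.boxPoints((c,s,a)); return np.round(c,3),np.round(s,3),round(a,1),np.round(b,3).tolist()
def roi(n,q,z0,z1,f=None):
    P=D[n]['P'];I=D[n]['img'].astype(int);x0,y0,x1,y1=q
    m=np.zeros(P.shape[:2],bool);m[y0:y1,x0:x1]=1
    m&=(P[...,2]>z0)&(P[...,2]<z1)
    if f is not None:m&=f(I)
    k,l,st,_=cv2.connectedComponentsWithStats(m.astype(np.uint8));
    m=l==1+np.argmax(st[1:,4]); m=cv2.morphologyEx(m.astype(np.uint8),cv2.MORPH_OPEN,np.ones((2,2)))>0
    return P[m]
for n,q in(('scene',(340,190,425,265)),('side',(195,110,280,175))):
    X=roi(n,q,.077,.095);print(n,'lid',rect(X[:,:2]),np.median(X[:,2]))
    W=roi(n,q,.015,.068);
    print(' wall',len(W),np.round(W[::max(1,len(W)//30)],3).tolist())
dark=lambda I:(I.max(-1)<60)
for n,q in(('scene',(235,205,275,255)),('side',(260,205,360,270))):
    X=roi(n,q,-.01,.03,dark);print(n,'mat',rect(X[:,:2]),len(X))
blue=lambda I:(I[...,2]-I[...,0]>35)
for n,q in(('scene',(285,215,345,245)),('side',(225,180,295,215))):
    X=roi(n,q,-.01,.04,blue);print(n,'handle',rect(X[:,:2]),len(X),X[:,2].max())
cork=lambda I:(I[...,0]-I[...,2]>25)
for n,q in(('scene',(183,228,220,246)),('side',(340,255,390,295))):
    X=roi(n,q,-.01,.02,cork);print(n,'cork',rect(X[:,:2]),len(X))
a=D['scene']['img'][190:270,280:430];b=D['side']['img'][105:215,190:300]
cv2.imwrite('pics/c.png',np.hstack([cv2.resize(a,(450,400),interpolation=2),cv2.resize(b,(350,400),interpolation=2)])[:,:,::-1])
```

```text
scene lid (array([0.946, 0.109]), array([0.225, 1.309]), 71.4, [[0.28999999165534973, 0.210999995470047], [1.531000018119812, -0.20600000023841858], [1.6019999980926514, 0.007000000216066837], [0.3619999885559082, 0.42399999499320984]]) 0.08636023344809596
 wall 554 [[0.459, 0.176, 0.022], [0.492, 0.184, 0.026], [0.513, 0.191, 0.022], [0.548, 0.2, 0.034], [0.56, 0.205, 0.019], [0.6, 0.338, 0.061], [0.604, 0.32, 0.058], [0.622, 0.273, 0.064], [0.601, 0.337, 0.053], [0.622, 0.255, 0.057], [0.602, 0.316, 0.047], [0.628, 0.233, 0.056], [0.614, 0.292, 0.05], [0.611, 0.219, 0.035], [0.619, 0.276, 0.049], [0.598, 0.337, 0.037], [0.621, 0.258, 0.044], [0.599, 0.319, 0.032], [0.627, 0.241, 0.043], [0.609, 0.305, 0.035], [0.631, 0.232, 0.041], [0.613, 0.292, 0.033], [0.629, 0.224, 0.034], [0.615, 0.283, 0.029], [0.616, 0.221, 0.018], [0.618, 0.277, 0.026], [0.596, 0.339, 0.014], [0.62, 0.274, 0.023], [0.632, 0.225, 0.024], [0.612, 0.29, 0.013], [0.621, 0.263, 0.014]]
side lid (array([ 0.307, -0.198]), array([1.247, 0.233]), 62.8, [[-0.0820000022649765, -0.6990000009536743], [0.125, -0.80599999
[... 1611 characters left out ...]
401]), array([0.919, 0.084]), 66.5, [[0.125, -0.8059999942779541], [0.2029999941587448, -0.8389999866485596], [0.5680000185966492, 0.004000000189989805], [0.4909999966621399, 0.03700000047683716]]) 212 0.8627720013119642
scene cork (array([ 1.092, -0.2  ]), array([1.098, 0.092]), 17.3, [[0.5540000200271606, -0.3190000057220459], [0.5820000171661377, -0.40700000524520874], [1.6299999952316284, -0.08100000023841858], [1.6019999980926514, 0.007000000216066837]]) 337
side cork (array([ 0.399, -0.583]), array([0.7  , 0.093]), 46.8, [[0.125, -0.8059999942779541], [0.19300000369548798, -0.8700000047683716], [0.6729999780654907, -0.35899999737739563], [0.6050000190734863, -0.29600000381469727]]) 881
```

View pics/c.png

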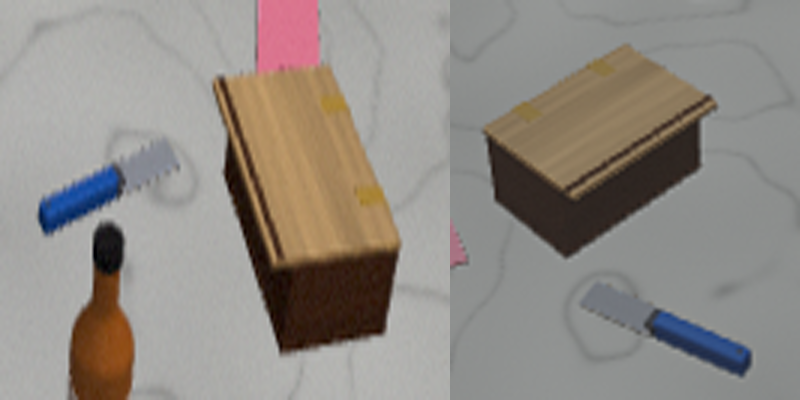

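Run:
```python
from h import *
D={n:np.load(n+'.npz') for n in('scene','side')}
def roi(n,q,z0,z1,f=None):
    P=D[n]['P'];I=D[n]['img'].astype(int);x0,y0,x1,y1=q
    m=np.zeros(P.shape[:2],bool);m[y0:y1,x0:x1]=1
    m&=(P[...,2]>z0)&(P[...,2]<z1)
    if f is not None:m&=f(I)
    k,l,st,_=cv2.connectedComponentsWithStats(m.astype(np.uint8),connectivity=4);
    return P[l==1+np.argmax(st[1:,4])]
def show(t,X):
    c,s,a=cv2.minAreaRect(X[:,:2].astype(np.float32));print(t,np.round(c,3),np.round(s,3),round(a,1),len(X),'mean',X.mean(0).round(3))
for n,q in(('scene',(340,190,425,265)),('side',(195,110,280,175))): show(n+' lid',roi(n,q,.077,.095))
W=roi('scene',(340,190,425,265),.015,.068);W2=roi('side',(195,110,280,175),.015,.068);W=np.vstack([W,W2])
a=np.radians(16.6);ux=np.array([-np.sin(a),np.cos(a)]);uy=np.array([-np.cos(a),-np.sin(a)])
u=W[:,:2]@ux;v=W[:,:2]@uy
print('box ux range',np.percentile(u,[1,5,10,50]),'uy',np.percentile(v,[1,5,50,95,99]))
f=u<np.percentile(u,5)+.015; 
for _ in range(4):
    c=np.polyfit(W[f,0],W[f,1],1); f=abs(W[:,1]-np.polyval(c,W[:,0]))<.006
print('front angle',np.degrees(np.arctan(c[0])),'front u',np.median(u[f]))
dark=lambda I:(I.max(-1)<60)
for n,q in(('scene',(235,205,275,255)),('side',(260,205,360,270))): show(n+' mat',roi(n,q,-.01,.03,dark))
blue=lambda I:(I[...,2]-I[...,0]>35)
for n,q in(('scene',(285,215,345,245)),('side',(225,180,295,215))): show(n+' handle',roi(n,q,-.01,.04,blue))
st=lambda I:(I[...,2]-I[...,0]>-2)&(I.max(-1)<175)
for n,q in(('scene',(285,215,345,245)),('side',(225,180,295,215))): 
    X=roi(n,q,.004,.04);show(n+' all',X)
cork=lambda I:(I[...,0]-I[...,2]>25)
for n,q in(('scene',(183,228,220,246)),('side',(340,255,390,295))): show(n+' cork',roi(n,q,-.01,.02,cork))
```

```text
scene lid [0.529 0.245] [0.199 0.148] 16.6 1660 mean [0.538 0.245 0.086]
side lid [0.528 0.24 ] [0.197 0.152] 16.9 1598 mean [0.525 0.233 0.083]
box ux range [0.02890711 0.03012816 0.03089676 0.0407074 ] uy [-0.67402802 -0.67263198 -0.60057081 -0.47955516 -0.47847429]
front angle 17.177828138972423 front u 0.032883800838908656
scene mat [ 0.55 -0.18] [0.221 0.078] 4.1 683 mean [ 0.534 -0.179  0.005]
side mat [ 0.551 -0.184] [0.23  0.082] 4.0 1756 mean [ 0.546 -0.185  0.003]
scene handle [0.52  0.001] [0.025 0.101] 32.1 187 mean [0.524 0.    0.017]
side handle [ 0.517 -0.003] [0.025 0.098] 35.3 218 mean [ 0.515 -0.007  0.016]
scene all [0.49  0.038] [0.049 0.196] 33.1 330 mean [0.501 0.034 0.015]
side all [0.496 0.03 ] [0.038 0.181] 32.8 438 mean [0.494 0.028 0.013]
scene cork [ 0.6   -0.353] [0.096 0.084] 88.5 339 mean [ 0.602 -0.354  0.006]
side cork [ 0.606 -0.358] [0.093 0.094] 39.9 885 mean [ 0.605 -0.359  0.004]
```

>>> jog_arm(translation=[[0.163,-0.29,0],[0.163,-0.29,0],[0.163,-0.29,0],[0.163,-0.29,0],[0.163,-0.29,0],[0.163,-0.29,0],[0.163,-0.29,0],[0.163,-0.29,0]], twist=[-0.607,-0.607,-0.607,-0.607,-0.607,-0.607,-0.607,-0.607], grip=0)

```text
clock: 1.77
tool_pos: [0.381, 0.2405, 0.2058]
tool_rot: [[-0.545, 0.838, 0.001], [0.838, 0.545, 0.0], [-0.0, 0.001, -1.0]]
contact_force: [0.5, 0.4, -0.6]
opening: 0.0475
gripper_force: 0.0
```

>>> jog_arm(translation=[[0.124,-0.222,-0.06],[0.124,-0.222,-0.06],[0.124,-0.222,-0.06],[0.124,-0.222,-0.06],[0.124,-0.222,-0.06],[0.124,-0.222,-0.06],[0.124,-0.222,-0.06],[0.124,-0.222,-0.06]], twist=[0,0,0,0,0,0,0,0])

```text
clock: 2.43
tool_pos: [0.5055, 0.0178, 0.1445]
tool_rot: [[-0.541, 0.841, -0.001], [0.841, 0.541, -0.0], [0.0, -0.001, -1.0]]
contact_force: [1.0, -0.0, 0.3]
opening: 0.0464
gripper_force: 0.0
```

```bash
cat >> h.py <<'E'
def wpts(p):
    v,u=np.mgrid[0:420,0:560]; d=p['depth'];dx=u-p['cx'];dy=v-p['cy'];r=np.hypot(dx,dy)+1e-9
    th=r/p['fx'];s=np.tan(np.minimum(th,1.4))/r
    X=np.stack([dx*s*d,dy*s*d,d],-1)
    return X@np.array(p['rotation']).T+np.array(p['xyz'])
E
python3 - <<'E'
from h import *
o=telemetry.get_obs();print(o['tool_pos'],o['tool_rot'],o['opening'],o['clock'],o['joint_positions'])
p=viewer.camera('wrist');P=wpts(p);I=p['img'].astype(int);save(p,'w1.png')
print(p['xyz'],np.array(p['rotation']).round(2).tolist(),p['fx'])
m=(I[...,2]-I[...,0]>50)&(p['depth']>0)&(P[...,2]<.035)&(P[...,2]>-.02)
k,l,st,_=cv2.connectedComponentsWithStats(m.astype(np.uint8),connectivity=4);X=P[l==1+np.argmax(st[1:,4])]
print(cv2.minAreaRect(X[:,:2].astype(np.float32)),len(X),np.percentile(X[:,2],[5,50,95]))
for r in models.masks_of('spatula',p)[:2]:
    X=P[r['mask']&(p['depth']>0)];X=X[X[:,2]>.005];print(r['score'],r['extent'],cv2.minAreaRect(X[:,:2].astype(np.float32)))
E
```

```text
[0.50547162 0.01780171 0.14454456] [[-5.41084350e-01  8.40967709e-01 -1.01898073e-03]
 [ 8.40968293e-01  5.41084273e-01 -3.73943359e-04]
 [ 2.36880158e-04 -1.05926539e-03 -9.99999411e-01]] 0.046395724941843776 2.4333 [-5.84832469e+00  1.24202609e+01  1.00069254e+02 -2.94949591e-02
  6.75663840e+01 -3.85945498e+01]
[0.45953873 0.08738191 0.32310426] [[0.84, 0.52, 0.15], [0.54, -0.81, -0.24], [-0.0, 0.28, -0.96]] 325.19226210127806
((0.5151954293251038, 7.238984107971191e-05), (0.018468499183654785, 0.09711329638957977), 32.269744873046875) 1716 [0.01725166 0.01898822 0.02022858]
0.7 [285.1, 173.9, 35.3, 176.5] ((0.4940720796585083, 0.03348131477832794), (0.034133825451135635, 0.17858077585697174), 33.12403106689453)
```

View pics/w1.png

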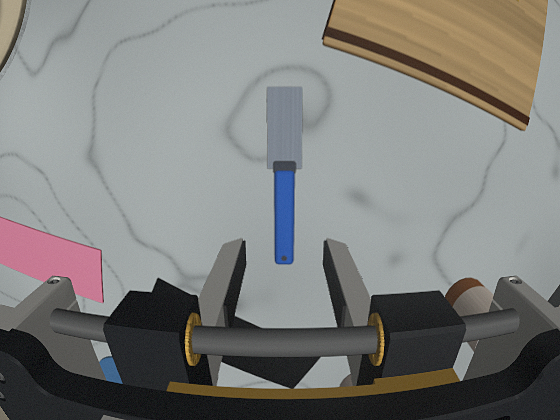

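The wrist view shows the spatula alone and aligned with the tool: blade tip at (285,88), butt at (284,262), with the stripe of the lid's front edge at upper right. I'll descend and grip.

>>> jog_arm(translation=[[-0.002,0,-0.04],[-0.002,0,-0.08],[-0.002,0,-0.11],[-0.002,0,-0.13],[-0.002,0,-0.141],[-0.002,0,-0.141],[-0.002,0,-0.141]], twist=[0,0,0,0,0,0,0])

```text
clock: 3.12
tool_pos: [0.5018, 0.0221, 0.0049]
tool_rot: [[-0.547, 0.837, -0.001], [0.837, 0.547, 0.001], [0.001, -0.0, -1.0]]
contact_force: [0.9, -0.1, -0.1]
opening: 0.0472
gripper_force: 0.0
```

>>> jog_arm(translation=[[0,0,0],[0,0,0],[0,0,0],[0,0,0],[0,0,0]], twist=[0,0,0,0,0], grip=-1, newtons=50)

```text
clock: 3.53
tool_pos: [0.503, 0.0203, 0.0053]
tool_rot: [[-0.545, 0.839, 0.002], [0.839, 0.545, 0.0], [-0.001, 0.001, -1.0]]
contact_force: [-0.5, 0.7, 2.7]
opening: 0.0195
gripper_force: 50.0
```

>>> jog_arm(translation=[[0,0,0.02],[0,0,0.05],[0,0,0.05],[0,0,0.05]], twist=[-0.07,-0.14,-0.21,-0.28])

```text
clock: 3.87
tool_pos: [0.5039, 0.0201, 0.0563]
tool_rot: [[-0.288, 0.958, 0.004], [0.958, 0.288, -0.0], [-0.002, 0.004, -1.0]]
contact_force: [0.8, -0.5, -2.1]
opening: 0.0196
gripper_force: 50.0
```

Run:
```python
from h import *
D={n:np.load(n+'.npz') for n in('scene','side')}
for n,q in(('scene',(300,235,327,295)),('side',(326,115,350,177))):
    X=D[n]['P'][q[1]:q[3],q[0]:q[2]].reshape(-1,3);X=X[(X[:,2]>.03)&(X[:,2]<.13)]
    print(n,np.percentile(X[:,:2],[2,10,50,90,98],axis=0).round(3).tolist())
o=telemetry.get_obs();print(o['tool_pos'],o['gripper_force'],o['contact_force'])
p=viewer.camera('wrist');P=wpts(p)
for r in models.masks_of('spatula',p)[:2]:
    m=r['mask']&(p['depth']>0);m=cv2.erode(m.astype(np.uint8),np.ones((3,3)))>0;X=P[m];print(r['score'],r['extent'],cv2.minAreaRect(X[:,:2].astype(np.float32)))
    if len(X)>50:
        ux=np.array([np.cos(np.radians(106.9)),np.sin(np.radians(106.9))]);s=(X[:,:2]-np.array(o['tool_pos'])[:2])@ux
        for a in np.arange(-.03,.12,.02):
            k=abs(s-a)<.01
            if k.any(): print(round(a,2),np.median(X[k],0).round(4),k.sum())
for q in ['lid']:
  for r in models.masks_of(q,p)[:2]:
    m=r['mask']&(p['depth']>0);m=cv2.erode(m.astype(np.uint8),np.ones((3,3)))>0;X=P[m];X=X[(X[:,2]>.075)&(X[:,2]<.095)]
    if len(X)<30: continue
    f=np.percentile(X[:,:2]@ux,[.5,1,3,50,99]);print(q,r['score'],r['extent'],'u',f.round(4),np.median(X[:,2]),cv2.minAreaRect(X[:,:2].astype(np.float32)))
```

```text
scene [[0.778, 0.002], [0.789, 0.006], [0.801, 0.03], [0.806, 0.054], [0.807, 0.059]]
side [[0.745, -0.004], [0.747, -0.002], [0.758, 0.005], [0.785, 0.028], [0.794, 0.038]]
[0.50392906 0.02007004 0.05630336] 49.98920917510986 [ 0.84403082 -0.48315796 -2.08798145]
0.79 [286.9, 215.2, 65.1, 286.9] ((0.49800920486450195, 0.03482171893119812), (0.03333010897040367, 0.17642171680927277), 16.765399932861328)
-0.03 [ 0.5105 -0.009   0.0701] 789
-0.01 [0.505  0.01   0.0701] 909
0.01 [0.4998 0.0295 0.0701] 1064
0.03 [0.4944 0.0497 0.0631] 1952
0.05 [0.4879 0.0674 0.0618] 2082
0.07 [0.4824 0.0867 0.0618] 2252
0.09 [0.4768 0.106  0.0618] 2223
0.11 [0.4729 0.1172 0.0618] 481
lid 0.59 [412.7, 25.8, 294.0, 51.5] u [0.0066 0.0067 0.0069 0.0124 0.0377] 0.08559869847904909 ((0.5430800318717957, 0.17464058101177216), (0.1828252077102661, 0.035441286861896515), 27.480266571044922)
```

>>> jog_arm(translation=[[0.037,0.011,0],[0.074,0.022,0],[0.074,0.022,0],[0.068,0.042,0],[0.062,0.062,0],[0.062,0.062,0],[0.062,0.062,0]], twist=[0,0,0,0,0,0,0])

```text
clock: 4.6
tool_pos: [0.5638, 0.0827, 0.0539]
tool_rot: [[-0.295, 0.956, -0.001], [0.956, 0.295, -0.0], [-0.0, -0.001, -1.0]]
contact_force: [1.1, 0.7, 0.2]
opening: 0.0195
gripper_force: 50.0
```

Run:
```python
from h import *
o=telemetry.get_obs();print(o['tool_pos'],o['contact_force'])
p=viewer.camera('wrist');a=p['img'];q=viewer.camera('side')['img'][100:200,200:320]
cv2.imwrite('pics/w2.png',np.hstack([cv2.resize(a,(400,300)),cv2.resize(q,(360,300),interpolation=2)])[:,:,::-1])
```

```text
[0.56377286 0.08272996 0.05388879] [1.14230172 0.72995298 0.21380985]
```

View pics/w2.png

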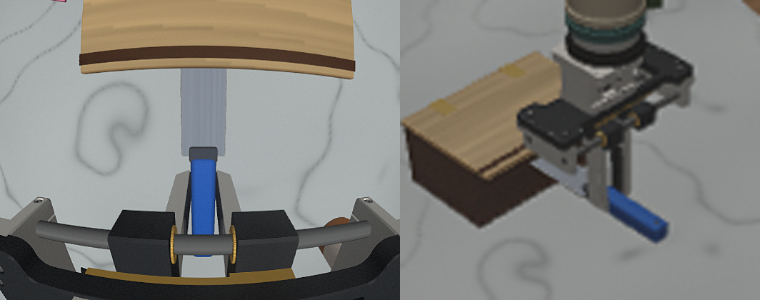

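The blade's end is hidden under the lid's lip at (203,70) in the left picture, roughly central. I'll lift along the arc.

>>> jog_arm(translation=[[0,0.001,0.01],[-0.001,0.003,0.024],[-0.001,0.004,0.035],[-0.002,0.006,0.046],[-0.003,0.009,0.056],[-0.004,0.014,0.07],[-0.006,0.019,0.079],[-0.007,0.023,0.087]], twist=[0,0,0,0,0,0,0,0], newtons=58)

```text
clock: 5.37
tool_pos: [0.5577, 0.1053, 0.1428]
tool_rot: [[-0.292, 0.957, 0.001], [0.957, 0.292, -0.0], [-0.001, 0.001, -1.0]]
contact_force: [0.8, -0.6, -2.3]
opening: 0.0198
gripper_force: 58.0
```

Run:
```python
from h import *
o=telemetry.get_obs();print(o['tool_pos'],o['contact_force'])
p=viewer.camera('wrist');a=p['img'];q=viewer.camera('side')['img'][70:190,190:334]
cv2.imwrite('pics/w3.png',np.hstack([cv2.resize(a,(400,300)),cv2.resize(q,(360,300),interpolation=2)])[:,:,::-1])
```

```text
[0.55767343 0.10529843 0.14284574] [ 0.79440418 -0.61430528 -2.25039531]
```

View pics/w3.png

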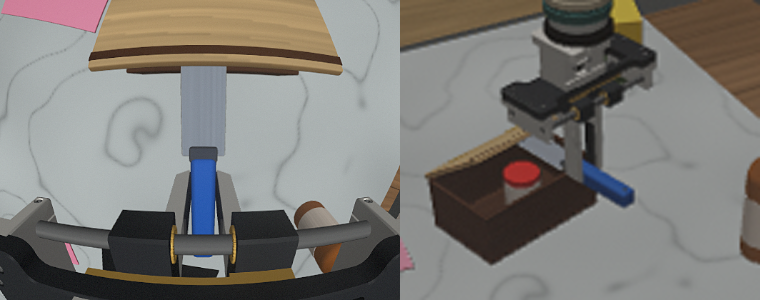

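The lid is up about 0.6 rad on the blade tip, and the red-capped jar shows in the box at (522,175) in the right picture. I'll carry on along the arc.

>>> jog_arm(translation=[[-0.002,0.008,0.01],[-0.005,0.016,0.019],[-0.008,0.025,0.0275],[-0.011,0.035,0.035],[-0.014,0.046,0.0415],[-0.017,0.057,0.0465],[-0.02,0.066,0.05],[-0.023,0.075,0.0525]], twist=[0,0,0,0,0,0,0,0])

```text
clock: 6.13
tool_pos: [0.5343, 0.1818, 0.1946]
tool_rot: [[-0.292, 0.956, 0.001], [0.956, 0.292, 0.0], [0.0, 0.001, -1.0]]
contact_force: [1.0, -1.2, -0.8]
opening: 0.0196
gripper_force: 58.0
```

>>> jog_arm(translation=[[-0.003,0.009,0.002],[-0.005,0.018,0.003],[-0.008,0.027,0.003],[-0.011,0.037,0.003],[-0.013,0.042,0.002],[-0.014,0.045,0.0015],[-0.014,0.046,0.0015],[-0.014,0.046,0.0015]], twist=[0,0,0,0,0,0,0,0])

```text
clock: 6.8
tool_pos: [0.5201, 0.2266, 0.1952]
tool_rot: [[-0.292, 0.956, -0.001], [0.956, 0.292, 0.0], [0.0, -0.001, -1.0]]
contact_force: [0.7, -0.2, -1.3]
opening: 0.0194
gripper_force: 58.0
```

Run:
```python
from h import *
o=telemetry.get_obs();print(o['tool_pos'],o['contact_force'])
s=viewer.camera('side');q=s['img'][50:190,190:334];P=pts(s)
ux=np.array([np.cos(np.radians(106.9)),np.sin(np.radians(106.9))])
for r in models.masks_of('lid',s)[:2]:
    X=P[r['mask']&(s['depth']>0)];X=X[X[:,2]>.09];
    if len(X)>30:
        c=np.polyfit(X[:,2],X[:,:2]@ux,1);print(r['score'],r['extent'],len(X),'lean deg past 90',np.degrees(np.arctan(c[0])),'u at .075',np.polyval(c,.075),X[:,2].max())
cv2.imwrite('pics/w4.png',np.hstack([cv2.resize(viewer.camera('wrist')['img'],(400,300)),cv2.resize(q,(309,300),interpolation=2)])[:,:,::-1])
```

```text
[0.52010438 0.22661252 0.19521388] [ 0.69500254 -0.21848685 -1.34417962]
0.83 [213.4, 113.0, 56.3, 57.6] 1322 lean deg past 90 4.743359983080013 u at .075 0.15372634508486774 0.29803855606928975
```

View pics/w4.png

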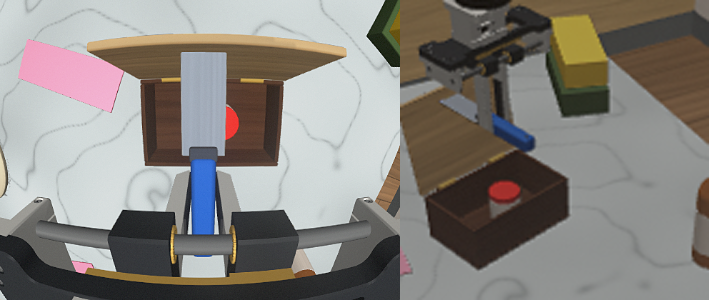

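The lid stands open past upright (about 5 to 9 degrees back), and the jar's cap is at (230,122) in the left picture. I'll withdraw and carry the spatula to the black mat.

>>> jog_arm(translation=[[0.011,-0.036,0],[0.022,-0.072,0],[0.033,-0.108,0],[0.038,-0.124,0],[0.04,-0.16,0],[0.042,-0.2,0],[0.044,-0.24,0],[0.044,-0.28,0]], twist=[0,0,0,0,0.12,0.24,0.36,0.48])

```text
clock: 7.62
tool_pos: [0.5646, -0.0507, 0.1955]
tool_rot: [[-0.694, 0.72, 0.001], [0.72, 0.694, 0.0], [-0.0, 0.001, -1.0]]
contact_force: [-0.0, 0.3, -1.5]
opening: 0.0194
gripper_force: 58.0
```

>>> jog_arm(translation=[[0,-0.04,-0.01],[0.001,-0.08,-0.03],[0.002,-0.11,-0.06],[0.002,-0.128,-0.09],[0.002,-0.128,-0.12],[0.002,-0.128,-0.135],[0.002,-0.128,-0.135],[0.002,-0.128,-0.135]], twist=[0.12,0.24,0.36,0.48,0.6,0.72,0.866,0.866])

```text
clock: 8.28
tool_pos: [0.5654, -0.177, 0.0588]
tool_rot: [[-0.998, -0.058, -0.003], [-0.058, 0.998, 0.002], [0.003, 0.002, -1.0]]
contact_force: [0.5, 0.1, -1.3]
opening: 0.0197
gripper_force: 58.0
```

Run:
```python
from h import *
o=telemetry.get_obs();print(o['tool_pos'],np.array(o['tool_rot']).round(3).tolist(),o['contact_force'],o['clock'])
def rect(X):return cv2.minAreaRect(X[:,:2].astype(np.float32))
p=viewer.camera('wrist');P=wpts(p);I=p['img'].astype(int)
for q,z0,z1 in(('spatula',.04,.12),('mat',-.01,.015)):
  for r in models.masks_of(q,p)[:2]:
    m=r['mask']&(p['depth']>0)&(P[...,2]>z0)&(P[...,2]<z1);X=P[m]
    if len(X)>50:print(q,r['score'],r['extent'],rect(X),np.median(I[m],0),np.median(X[:,2]))
s=viewer.camera('side');P=pts(s);I=s['img'].astype(int)
for r in models.masks_of('lid',s)[:1]:
    X=P[r['mask']&(s['depth']>0)];X=X[(X[:,2]>.09)&(X[:,2]<.23)];ux=np.array([-.2907,.9568]);c=np.polyfit(X[:,2],X[:,:2]@ux,1);print('lid',r['score'],np.degrees(np.arctan(c[0])),np.polyval(c,.075))
m=(I[...,0]-I[...,1]>70)&(I[...,0]>130)&(P[...,2]>.04)&(P[...,2]<.08)
m[:110]=0;m[200:]=0;X=P[m];print('cap',rect(X),len(X),X.mean(0))
save(p,'w5.png')
```

```text
[ 0.56538234 -0.17703561  0.05878899] [[-0.998, -0.058, -0.003], [-0.058, 0.998, 0.002], [0.003, 0.002, -1.0]] [ 0.47277076  0.05460024 -1.30736046] 8.2833
spatula 0.86 [284.9, 214.8, 61.7, 286.4] ((0.5494206547737122, -0.1769128441810608), (0.17942948639392853, 0.03446830436587334), 3.5417051315307617) [145. 154. 169.] 0.06496686507754501
mat 0.6 [278.2, 188.9, 116.0, 278.0] ((0.5482405424118042, -0.18127427995204926), (0.22944843769073486, 0.0806344673037529), 3.920729160308838) [46. 49. 51.] 0.003269336587931146
mat 0.32 [132.8, 365.5, 58.5, 35.3] ((0.7223392724990845, -0.3269134759902954), (0.022178329527378082, 0.0693265050649643), 8.17759895324707) [96. 53. 33.] 0.00817099468422941
lid 0.56 8.951161506714067 0.14927457371034314
cap ((0.5377093553543091, 0.2559413015842438), (0.04757017269730568, 0.0431482307612896), 76.12162780761719) 92 [0.53705803 0.25400189 0.06259568]
```

View pics/w5.png

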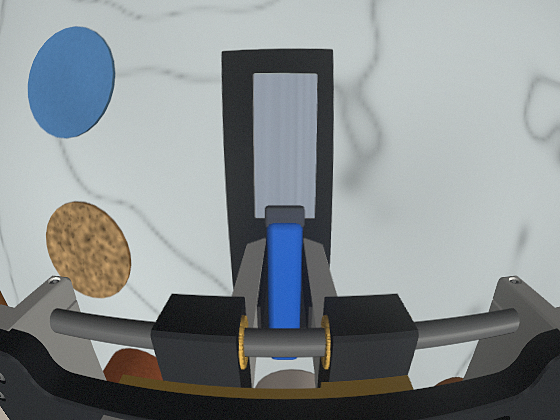

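The wrist view shows the spatula over the black mat: blade (285,145), mat spanning columns 222–332. The cork coaster is at (88,248). I'll lower and release.

>>> jog_arm(translation=[[0,-0.004,-0.015],[0,-0.004,-0.03],[0,-0.004,-0.04],[0,-0.004,-0.045],[0,-0.004,-0.0485],[0,-0.004,-0.0485],[0,-0.004,-0.0485]], twist=[0,0,0,0,0,0,0])

```text
clock: 9.12
tool_pos: [0.567, -0.1808, 0.0124]
tool_rot: [[-0.998, -0.057, 0.001], [-0.057, 0.998, -0.0], [-0.001, -0.0, -1.0]]
contact_force: [-1.4, -0.1, -1.1]
opening: 0.0194
gripper_force: 58.0
```

>>> jog_arm(translation=[[0,0,0],[0,0,0],[0,0,0],[0,0,0],[0,0,0.02],[0,0,0.06],[0,0,0.1],[0,0,0.14]], twist=[0,0,0,0,0,0,0,0], grip=-0.1)

```text
clock: 9.78
tool_pos: [0.566, -0.1805, 0.1534]
tool_rot: [[-0.998, -0.057, -0.001], [-0.057, 0.998, 0.001], [0.001, 0.001, -1.0]]
contact_force: [1.0, -0.6, -0.3]
opening: 0.0428
gripper_force: 0.0
```

Run:
```python
from h import *
o=telemetry.get_obs();print(o['tool_pos'],np.array(o['tool_rot']).round(3).tolist(),o['opening'],o['clock'],o['joint_positions'])
def rect(X):return cv2.minAreaRect(X[:,:2].astype(np.float32))
p=viewer.camera('wrist');P=wpts(p)
for q,z0,z1 in(('spatula',.008,.05),('mat',-.01,.015),('cork_coaster',0,.015)):
  for r in models.masks_of(q,p)[:2]:
    m=r['mask']&(p['depth']>0)&(P[...,2]>z0)&(P[...,2]<z1);X=P[m]
    if len(X)>50:print(q,r['score'],r['extent'],rect(X),np.percentile(X[:,2],[5,50,95]))
```

```text
[ 0.56603513 -0.18053297  0.1534034 ] [[-0.998, -0.057, -0.001], [-0.057, 0.998, 0.001], [0.001, 0.001, -1.0]] 0.04277965885844926 9.7833 [-2.44019985e+01  1.93355077e+01  8.86154822e+01  6.75257491e-03
  7.21111409e+01 -1.17643222e+02]
spatula 0.75 [286.3, 178.5, 33.0, 175.6] ((0.5509606599807739, -0.1808357685804367), (0.1788090318441391, 0.03383113071322441), 2.9011178016662598) [0.01371157 0.01562378 0.02383928]
mat 0.85 [285.3, 173.2, 86.2, 212.9] ((0.5488334894180298, -0.18099412322044373), (0.232484832406044, 0.0809614434838295), 4.04158353805542) [0.00202942 0.00325085 0.00447621]
mat 0.8 [7.2, 43.1, 14.4, 86.2] ((0.36681219935417175, -0.5635504126548767), (0.12694138288497925, 0.03301135450601578), 6.70560884475708) [5.91875603e-05 3.10377560e-03 4.64770719e-03]
cork_coaster 0.77 [134.1, 218.0, 70.0, 76.3] ((0.6035186648368835, -0.3557036519050598), (0.09498021751642227, 0.09590928256511688), 24.693693161010742) [0.00276315 0.00409797 0.00528143]
```

>>> jog_arm(translation=[[-0.002,0.03,0.02],[-0.004,0.06,0.03],[-0.006,0.1,0.03],[-0.009,0.14,0.03],[-0.012,0.18,0.03],[-0.015,0.22,0.03],[-0.018,0.26,0.03],[-0.02,0.3,0.03]], twist=[-0.12,-0.24,-0.36,-0.48,-0.6,-0.72,-0.84,-0.96], grip=0.6, newtons=25)

```text
clock: 10.65
tool_pos: [0.5452, 0.1117, 0.1798]
tool_rot: [[-0.635, 0.772, -0.004], [0.772, 0.635, -0.0], [0.002, -0.003, -1.0]]
contact_force: [0.3, -0.1, 0.6]
opening: 0.0752
gripper_force: 0.0
```

>>> jog_arm(translation=[[-0.003,0.04,0],[-0.006,0.08,0],[-0.009,0.115,0],[-0.01,0.13,0],[-0.01,0.13,0],[-0.01,0.13,0]], twist=[-0.12,-0.24,-0.36,-0.386,-0.386,-0.386])

```text
clock: 11.15
tool_pos: [0.5359, 0.2402, 0.1799]
tool_rot: [[-0.306, 0.952, -0.003], [0.952, 0.306, -0.002], [-0.001, -0.004, -1.0]]
contact_force: [-0.4, 0.3, 0.7]
opening: 0.0747
gripper_force: 0.0
```

Run:
```python
from h import *
o=telemetry.get_obs();print(o['tool_pos'],np.array(o['tool_rot']).round(3).tolist(),o['opening'],o['clock'])
p=viewer.camera('wrist');P=wpts(p);I=p['img'].astype(int)
m=(I[...,0]-I[...,1]>80)&(P[...,2]>.045)&(P[...,2]<.085)&(p['depth']>0)
k,l,st,_=cv2.connectedComponentsWithStats(m.astype(np.uint8));i=1+np.argmax(st[1:,4]);X=P[l==i]
print(st[i],cv2.minEnclosingCircle(X[:,:2].astype(np.float32)),X.mean(0))
for r in models.masks_of('jar',p)[:2]:print(r['score'],r['extent'])
save(p,'w6.png')
```

```text
[0.53590358 0.24021268 0.17992355] [[-0.306, 0.952, -0.003], [0.952, 0.306, -0.002], [-0.001, -0.004, -1.0]] 0.07474829111735555 11.15
[ 266  159   51   51 2055] ((0.5351050496101379, 0.25743716955184937), 0.02461247704923153) [0.53479773 0.25806812 0.06312637]
0.74 [292.4, 180.2, 51.3, 56.2]
```

View pics/w6.png

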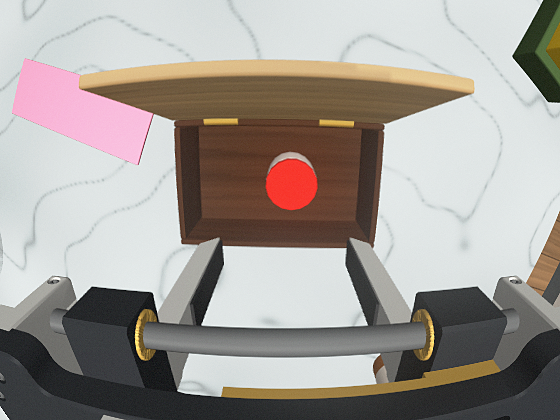

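The wrist view shows the open box with the red cap at (291,184). The fingers' line is clear of the walls, and the lid stands back. I'll descend on the jar.

>>> jog_arm(translation=[[-0.001,0.0135,0],[-0.001,0.0135,-0.03],[-0.001,0.0135,-0.06],[-0.001,0.0135,-0.09],[-0.001,0.0135,-0.12],[-0.001,0.0135,-0.145],[-0.001,0.0135,-0.158],[-0.001,0.0135,-0.158]], twist=[0,0,0,0,0,0,0,0])

```text
clock: 11.92
tool_pos: [0.5338, 0.2521, 0.0206]
tool_rot: [[-0.302, 0.953, -0.007], [0.953, 0.302, -0.002], [0.0, -0.007, -1.0]]
contact_force: [-0.1, -0.3, -0.8]
opening: 0.0753
gripper_force: 0.0
```

>>> jog_arm(translation=[[0,0,0],[0,0,0],[0,0,0],[0,0,0],[0,0,0],[0,0,0]], twist=[0,0,0,0,0,0], grip=-1)

```text
clock: 12.42
tool_pos: [0.5374, 0.2539, 0.0254]
tool_rot: [[-0.303, 0.953, 0.003], [0.953, 0.303, 0.001], [-0.0, 0.003, -1.0]]
contact_force: [0.1, -0.2, 4.3]
opening: 0.0499
gripper_force: 25.0
```

>>> jog_arm(translation=[[0,0,0.015],[0,0,0.04],[0,0,0.075],[0,0,0.11],[0,0,0.145],[0,0,0.165],[0.003,-0.02,0.17],[0.005,-0.05,0.17]], twist=[0,0,0,0,0,0,0,0])

```text
clock: 13.08
tool_pos: [0.5423, 0.2056, 0.1964]
tool_rot: [[-0.306, 0.952, 0.005], [0.952, 0.306, 0.003], [0.001, 0.006, -1.0]]
contact_force: [-0.4, 0.3, -2.6]
opening: 0.0498
gripper_force: 25.0
```

>>> jog_arm(translation=[[0.004,-0.036,0],[0.008,-0.073,0],[0.013,-0.11,0],[0.017,-0.147,0],[0.021,-0.184,0],[0.026,-0.221,0],[0.03,-0.258,0],[0.034,-0.295,0]], twist=[0.08,0.16,0.24,0.32,0.4,0.48,0.56,0.64])

```text
clock: 13.75
tool_pos: [0.5744, -0.093, 0.1935]
tool_rot: [[-0.815, 0.58, -0.001], [0.58, 0.815, 0.001], [0.001, -0.0, -1.0]]
contact_force: [0.8, 0.3, -1.9]
opening: 0.0495
gripper_force: 25.0
```

>>> jog_arm(translation=[[0.004,-0.037,0],[0.008,-0.074,0],[0.013,-0.11,0],[0.017,-0.147,0],[0.021,-0.184,0],[0.025,-0.22,0],[0.028,-0.25,0],[0.0295,-0.2685,0]], twist=[0,0,0,0,0,0,0,0])

```text
clock: 14.42
tool_pos: [0.6041, -0.3636, 0.1927]
tool_rot: [[-0.811, 0.585, -0.001], [0.585, 0.811, -0.001], [0.001, -0.001, -1.0]]
contact_force: [-0.0, 0.1, -1.8]
opening: 0.0493
gripper_force: 25.0
```

>>> jog_arm(translation=[[0,0,-0.02],[0,0,-0.05],[0,0,-0.08],[0,0,-0.105],[0,0,-0.125],[0,0,-0.135],[0,0,-0.135],[0,0,-0.135]], twist=[0,0,0,0,0,0,0,0])

```text
clock: 15.08
tool_pos: [0.6047, -0.3599, 0.0588]
tool_rot: [[-0.812, 0.583, -0.001], [0.583, 0.812, 0.001], [0.001, 0.0, -1.0]]
contact_force: [0.6, -0.6, -2.0]
opening: 0.05
gripper_force: 25.0
```

Run:
```python
from h import *
o=telemetry.get_obs();print(o['tool_pos'],np.array(o['tool_rot']).round(3).tolist(),o['opening'],o['contact_force'],o['clock'])
p=viewer.camera('wrist');P=wpts(p)
for q,z0,z1 in(('jar',.02,.15),('cork_coaster',0,.012),('mug',.02,.1)):
  for r in models.masks_of(q,p)[:1]:
    m=r['mask']&(p['depth']>0)&(P[...,2]>z0)&(P[...,2]<z1);X=P[m];print(q,r['score'],r['extent'])
    if len(X)>50:print(cv2.minEnclosingCircle(X[:,:2].astype(np.float32)),X[:,:2].min(0),np.percentile(X[:,2],[1,50,99]))
s=viewer.camera('side')['img'][200:320,300:460]
cv2.imwrite('pics/w7.png',np.hstack([cv2.resize(p['img'],(400,300)),cv2.resize(s,(400,300),interpolation=2)])[:,:,::-1])
```

```text
[ 0.60466616 -0.35985648  0.05881693] [[-0.812, 0.583, -0.001], [0.583, 0.812, 0.001], [0.001, 0.0, -1.0]] 0.04998776296380429 [ 0.58724285 -0.59130625 -2.00399131] 15.0833
jar 0.57 [284.2, 259.1, 98.7, 120.0]
((0.5998474955558777, -0.35740581154823303), 0.024992287158966064) [ 0.57551938 -0.38207289] [0.04603226 0.09624321 0.0978138 ]
cork_coaster 0.86 [289.9, 202.2, 121.4, 78.7]
((0.603396475315094, -0.35563576221466064), 0.04789133369922638) [ 0.55633252 -0.40000567] [0.00265818 0.00423668 0.00571261]
mug 0.8 [434.8, 328.3, 79.7, 94.0]
((0.753951907157898, -0.2999708652496338), 0.028629587963223457) [ 0.72610979 -0.30665015] [0.05469285 0.06518083 0.08469112]
```

View pics/w7.png

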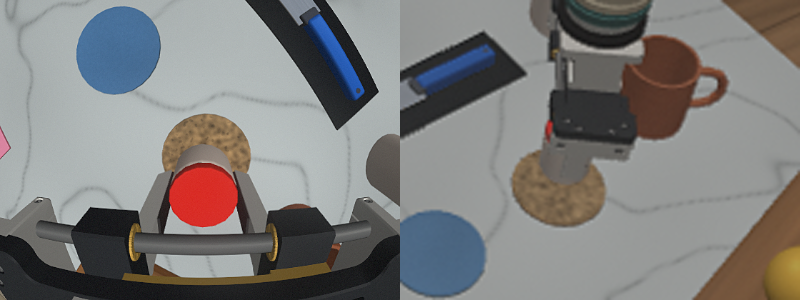

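The jar is held upright just above the cork coaster, with the cap at (204,195) and the coaster at (207,145) in the left picture. I'll lower it slowly.

>>> jog_arm(translation=[[0.003,0.001,-0.01],[0.003,0.001,-0.02],[0.003,0.001,-0.026],[0.003,0.001,-0.029],[0.003,0.001,-0.031],[0.003,0.001,-0.032],[0.003,0.001,-0.032],[0.003,0.001,-0.032]], twist=[0,0,0,0,0,0,0,0])

```text
clock: 16.0
tool_pos: [0.6078, -0.3591, 0.0272]
tool_rot: [[-0.812, 0.583, 0.0], [0.583, 0.812, -0.0], [-0.0, 0.0, -1.0]]
contact_force: [-0.5, -0.3, -2.7]
opening: 0.0493
gripper_force: 25.0
```

>>> jog_arm(translation=[[0,0,-0.0005],[0,0,-0.001],[0,0,-0.0015],[0,0,-0.0015],[0,0,-0.0015]], twist=[0,0,0,0,0])

```text
clock: 16.42
tool_pos: [0.6077, -0.359, 0.0256]
tool_rot: [[-0.812, 0.583, 0.0], [0.583, 0.812, 0.0], [-0.0, 0.0, -1.0]]
contact_force: [-0.6, -0.5, -2.6]
opening: 0.0488
gripper_force: 25.0
```

Run:
```python
from h import *
p=viewer.camera('wrist');P=wpts(p);I=p['img'].astype(int)
print([ (np.array(telemetry.get_obs()[k])).round(4) for k in('tool_pos','contact_force')])
m=(I[...,0]-I[...,1]>80)&(P[...,2]>.04)&(P[...,2]<.11)&(p['depth']>0)
k,l,st,_=cv2.connectedComponentsWithStats(m.astype(np.uint8));X=P[l==1+np.argmax(st[1:,4])]
print(cv2.minEnclosingCircle(X[:,:2].astype(np.float32)),np.percentile(X[:,2],[5,50,95]))
```

```text
[array([ 0.6077, -0.359 ,  0.0256]), array([ 0.3229,  0.1697, -2.505 ])]
((0.6040631532669067, -0.356601357460022), 0.025208359584212303) [0.06157418 0.06321303 0.06418549]
```

>>> jog_arm(translation=[[0,0,-0.0005],[0,0,-0.001],[0,0,-0.001],[0,0,-0.001]], twist=[0,0,0,0])

```text
clock: 16.8
tool_pos: [0.6078, -0.359, 0.0245]
tool_rot: [[-0.812, 0.583, 0.0], [0.583, 0.812, -0.0], [-0.0, 0.0, -1.0]]
contact_force: [-0.5, -0.2, -1.6]
opening: 0.0494
gripper_force: 25.0
```

>>> jog_arm(translation=[[0,0,-0.0005],[0,0,-0.001],[0,0,-0.001],[0,0,-0.001]], twist=[0,0,0,0])

```text
clock: 17.13
tool_pos: [0.6078, -0.359, 0.0245]
tool_rot: [[-0.812, 0.583, 0.001], [0.583, 0.812, -0.0], [-0.001, 0.0, -1.0]]
contact_force: [-2.7, 1.1, 5.3]
opening: 0.0495
gripper_force: 25.0
```

Contact is made (5 N upward), so the jar is seated. I'll release gently and rise.

>>> jog_arm(translation=[[0,0,0.0005],[0,0,0.0005],[0,0,0.0005],[0,0,0.0005],[0,0,0.0005],[0,0,0.0005]], twist=[0,0,0,0,0,0], grip=0.5)

```text
clock: 17.63
tool_pos: [0.6077, -0.3589, 0.0237]
tool_rot: [[-0.812, 0.583, -0.0], [0.583, 0.812, 0.0], [0.0, 0.0, -1.0]]
contact_force: [0.0, -0.2, 1.2]
opening: 0.0703
gripper_force: 0.0
```

>>> jog_arm(translation=[[0,0,0.01],[0,0,0.03],[0,0,0.07],[0,0,0.11],[0,0,0.15],[0,0,0.18],[-0.04,0,0.18],[-0.06,0,0.18]], twist=[0,0,0,0,0,0,0,0])

```text
clock: 18.3
tool_pos: [0.5472, -0.3599, 0.2082]
tool_rot: [[-0.813, 0.583, 0.004], [0.583, 0.813, -0.005], [-0.006, -0.002, -1.0]]
contact_force: [-0.4, -0.0, -1.1]
opening: 0.0705
gripper_force: 0.0
```

>>> jog_arm(translation=[[0,0,0],[0,0,0],[0,0,0]], twist=[0,0,0])

```text
clock: 18.55
tool_pos: [0.5485, -0.3591, 0.2044]
tool_rot: [[-0.812, 0.583, 0.001], [0.583, 0.812, -0.0], [-0.001, 0.001, -1.0]]
contact_force: [0.3, -0.4, -0.5]
opening: 0.0706
gripper_force: 0.0
```

Run:
```python
from h import *
p=viewer.camera('wrist');P=wpts(p);I=p['img'].astype(int)
m=(I[...,0]-I[...,1]>80)&(P[...,2]>.055)&(P[...,2]<.07)&(p['depth']>0)
k,l,st,_=cv2.connectedComponentsWithStats(m.astype(np.uint8));X=P[l==1+np.argmax(st[1:,4])]
print('jar',cv2.minEnclosingCircle(X[:,:2].astype(np.float32)),np.percentile(X[:,2],[5,50,95]))
s=viewer.camera('side');P=pts(s)
for r in models.masks_of('lid',s)[:1]:
    X=P[r['mask']&(s['depth']>0)];X=X[(X[:,2]>.09)&(X[:,2]<.23)];c=np.polyfit(X[:,2],X[:,:2]@np.array([-.2907,.9568]),1);print('lid',r['score'],np.degrees(np.arctan(c[0])))
cv2.imwrite('pics/w8.png',np.hstack([cv2.resize(p['img'],(400,300)),cv2.resize(s['img'][90:330,140:460],(400,300))])[:,:,::-1])
```

```text
jar ((0.602789580821991, -0.35683441162109375), 0.024289974942803383) [0.06082543 0.06214998 0.06336804]
lid 0.65 8.81981691681011
```

View pics/w8.png

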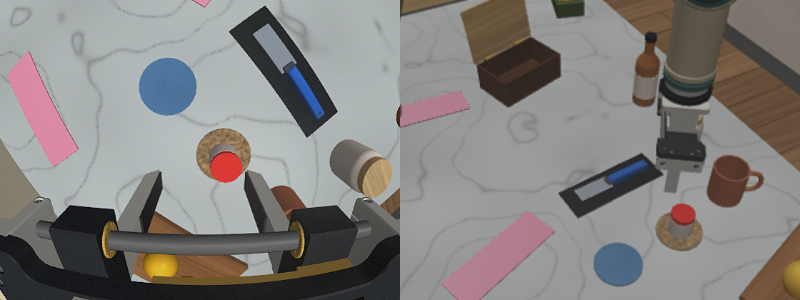

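The final picture shows everything in place: lid open (510,40), spatula on the black mat (612,183), and the jar upright on the cork (683,225). The bottle, canister and mug are unmoved.

```bash
python3 -c "
from bench import job_done;print(job_done())"
```

```text
the job is handed in; nothing more can be done
None
```

The job is handed in: the lid was prised open with the blade and stands about 9° past upright, the spatula lies on the black mat, and the jar is upright within about 2 mm of the cork coaster's middle, after 18.6 s of the 66 s allowed.

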